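Turn the vanity turntable to bring the ring cone to the front

TASK

On the niche shelf, spin the petal-edged turntable by pushing its rim with the fingertips until the ring cone stands at the very front, straight out from the turntable's centre towards the shelf's front edge (the long edge on the robot's side), and leave it there at rest with the hand clear. Do not touch, lift or upset the ring cone or anything else standing on the turntable, and leave the other things on the shelf alone.

Things in the scene. Friction and masses are not known exactly. Their poses are not given: they have to be found in the camera images.
- stand: Fixed brass foot of the turntable on the grey oak shelf, 170 mm across, 40 mm high. Origin at the centre of its underside, on the vertical turning axis, on the shelf's top (60 mm above the robot's work surface). Axes parallel to the world's: the front, towards the shelf's front edge, is -x. That edge runs parallel to y at x = 0.36 m; the shelf reaches back to x = 0.88 m.
- platter (a joint): Walnut platter of the turntable (0.4 to 0.8 kg): angle turned since the start in rad, 0 at the start however it then stands, growing anticlockwise seen from above. It turns endlessly either way with light friction (0.03 N m plus 0.01 N m per rad/s) and stays where left. It is 18 mm thick, underside 40 mm and top 58 mm above the shelf; its rim is free all round.
- hub (a point): Point on the turning axis at the platter's top, marked by a small brass disc; its x axis points to point seat and turns with the platter. The platter's edge has six equal round petals (arcs of 55 mm radius centred 80 mm from the axis): the rim is 135 mm from the axis at the petal tips, 107 mm at the bottom of the V notches between them.
- seat (a point): Point on the platter's top, 55 mm from the axis, where the ring cone stands (cone within 7 mm of it); it turns with the platter. One petal's tip lies in its direction from the axis, the others every 60 degrees; the six notches are half-way between, at 30, 90, 150 ... degrees from it. The shelf round the turntable is clear to 165 mm from the axis.
- cone_mid (a point): Half-way up the axis of the ring cone, a loose white porcelain cone for storing rings, 67 mm tall, on a 44 mm wide saucer foot, tapering from 25 mm to a 7 mm tip, one brass ring on it. It is the only cone and the tallest thing on the platter; it stands on the platter about 55 mm from the axis. z is up its axis.
- jar: Loose small cream jar with a flat dark steel lid, 41 mm across, 32 mm high, on the platter about 55 mm from the axis. Origin at the centre of its underside.
- atomiser: Loose little round amber glass atomiser with a steel cap, 28 mm across, 44 mm high, on the platter about 55 mm from the axis. Origin at the centre of its underside.
- clip: Loose tortoiseshell claw clip, 54 x 30 x 38 mm, lying on its teeth on the platter about 55 mm from the axis. Origin at the centre of its underside.
- tray: Loose navy ceramic tray, 110 (x) x 160 (y) x 18 mm, walls 5 mm, on the shelf left of the turntable. Origin at the centre of its underside.
- fob: Loose black plastic gate fob, 36 x 60 x 11 mm, lying in the navy tray. Origin at the centre of its underside.
- pebble: Loose glass pebble paperweight, 66 mm across, 27 mm high, on the shelf left of the turntable and nearer the front. Origin at the centre of its underside.
- jbox_lid (a joint): Lid of the steel jewellery box (110 x 150 x 55 mm, lid 8 mm plus a knob, about 100 mm high in all, fixed to the shelf right of the turntable): 0 rad closed, growing as it opens.
Things that resemble listed ones, but are neither listed nor needed, are in the scene too. Leave any pink look-alike of the clip alone.

How it is judged:
By the outcome, as a careful person would: the job done as asked, in the order asked, and still so for the second after the job is handed in, with the robot touching nothing.
It also fails if it takes over 72 s, if anything falls off the work surface, if the arm or the gripper's body presses on something with over 40 N, if the wrist force passes 120 N, or if a joint passes its speed limit or range.

ROBOT

A 6-joint arm with a two-finger parallel gripper is mounted at the origin on the work surface. World frame = base frame: x ahead of the robot, y to its left, z up, the work surface at z = 0. Lengths are in m, angles in rad, forces in N, time in s.
With the tool pointing down it reaches from about 0.35 to 0.775 m from the base axis. Payload 7.3 kg.
Tool frame: the origin (TCP) lies on the centre line of the jaws, within the pads' length; the fingertips stand 11 mm ahead of it and the grasp point (between the pads) lies 8 mm behind it; y points along the fingers, z is the direction in which the jaws open and shut, and the axes are right-handed (so a half turn about y gives the same grasp; the last joint's range is limited). The gripper opens to 92 mm and grips with 3 to 60 N. Pads are 19 mm wide; open, the fingers measure 130 mm over their backs; the gripper's body (75 mm by 190 mm) begins 47 mm behind the grasp point.
Start: joints at [0.993, 0.342, 1.524, -0, 1.275, -0.146], TCP at [0.22, 0.477, 0.238] pointing down, gripper open.
Joint ranges: [-2.53, 2.53], [-0.77, 2.02], [0.04, 2.7], [-1, 4.14], [0.28, 2.66], [-3.11, 3.11]. Speed limits (rad/s): [2.57, 2.57, 3.14, 3.14, 3.14, 3.14].

INTERFACE

Orientations are given as [roll, pitch, yaw] about the fixed x, y, z axes, in that order (R = Rz(yaw) Ry(pitch) Rx(roll)).
In Python, from cell import robot, cams gives the robot as it stands.
- The arm moves only by the tool apply_moves, never from a script. Its argument "plan" is a list of rows, each a list of 7 numbers: the shift along the tool's x, y, z in m, then the turn, a rotation vector about the tool's x, y, z in degrees, then the gripper command: -1 is fully open, 1 is shut, values between are in proportion. A call has exactly 5 rows; each row is the pose to reach, as a shift and turn from the pose commanded when the call began, along the tool's axes at that moment; what a row does not reach only later rows make up. A row lasts 1/8 s, in which the tool goes at most 62.5 mm and 10.7 degrees, less where a joint would pass 70% of its speed; a pose out of reach is approached as far as the arm can. A call with a gripper value outside its range is refused whole. The fingers move at their own pace and stop on an object; "squeeze" is the grip in N (left out, the last holds). Time passes only in rows, so rows that repeat a pose let the fingers close, or fill a call up. It gives the time, the measured TCP pose, the force and the opening at its end, in the units of the state.
- robot.observe(): the state, without advancing time (a new reading comes with each control period).
- cams.read_camera(name): name is "scene" or "top" or "wrist"; returns the picture (400x640x3 uint8, blue, green, red); there is no depth.
- cams.calibration(name): a dict with "fx", "fy", "cx", "cy" (pixels), "extrinsics" (4x4, takes a point from world to camera coordinates); the wrist camera has in their place "T_tool_cam" (4x4, takes a point from camera to tool coordinates, whose origin is the TCP and whose axes are the tool frame's). Camera axes: x right, y up, looking along -z (the intrinsics and any distortion apply to the point x, -y, -z); pixel columns grow to the right and rows downward; lengths in m; the calibration is good to about 2 mm. A picture is of the moment at which its call begins: read the wrist's pose just before it. calibration takes no time and is no camera call.
- robot.hand_in(): hands the job in, once; it reports no verdict.
The state is a dict: "time": time; "qpos": joint angles; "qvel": joint speeds; "joint_efforts": joint torques, N m; "tool_pos": TCP position; "tool_rot": TCP orientation; "contact_force": force on the tool from outside, world axes, zero at the start; "torque": the same for the moment, N m; "opening": finger opening in m.
Only numpy, scipy, OpenCV 4.12 (cv2) and the standard library are available. Lean on these libraries where they do the work, as an engineer would, in place of code of your own. Each camera call takes 0.05 s, during which the arm holds its last target. There are 200 camera calls.

## Working session

There is one attempt and no reset: what is moved stays moved. The work goes in short steps, Python scripts to look and compute and a tool call to move; the robot and the scene stay as the last step left them, time stands still between calls to the robot, and variables do not carry over. Pictures are saved under pics/ and viewed, about 8 in all and at most 12, crops included, and the job is handed in when it is done.

Besides the shell and the picture viewer there is one more tool, called after "Request:" as name([rows], argument=value, ...), one row to a line, values as JSON. apply_moves: Moves the arm, as the interface text tells. Its arguments: {"type":"object","properties":{"plan":{"type":"array","items":{"type":"array","items":{"type":"number"}}},"squeeze":{"type":"number"}},"required":["plan"]}

```bash
mkdir -p pics; ls; python3 - <<'E'
from cell import robot, cams
import cv2, numpy as np
s=robot.observe(); print(s)
for n in ("scene","top"):
    im=cams.read_camera(n); cv2.imwrite(f"pics/{n}0.png",im)
    c=cams.calibration(n); print(n,c)
print(cams.calibration("wrist"))
E
```

```text
pics
{'time': 0.0, 'qpos': array([ 9.93006315e-01,  3.42728034e-01,  1.52501427e+00,  1.52599222e-05,
        1.27538388e+00, -1.45991759e-01]), 'qvel': array([ 0.00102209, -0.00257612,  0.00080685,  0.00089293, -0.00048741,
        0.00369636]), 'joint_efforts': array([-1.75122317e-03, -4.31239629e+01, -2.44221872e+01,  7.16068083e-02,
        5.57091774e-02, -1.57018653e-04]), 'tool_pos': array([0.21947456, 0.47650035, 0.23704315]), 'tool_rot': array([-1.57231142e+00,  2.37524360e-04, -4.31802887e-01]), 'contact_force': array([-0.27239192,  0.25078772, -0.03925187]), 'torque': array([0.02937522, 0.01544092, 0.03017512]), 'opening': 0.091819757150378}
scene {'fx': 431.89777821252227, 'fy': 431.89777821252227, 'cx': 314.7519124506238, 'cy': 203.5782228396851, 'extrinsics': array([[ 0.02993645,  0.9995346 ,  0.00586503, -0.05717399],
       [-0.67744167,  0.01597447,  0.73540302,  0.23171141],
       [ 0.73496707, -0.02598857,  0.67760461, -1.46410253],
       [ 0.        ,  0.        ,  0.        ,  1.        ]])}
top {'fx': 481.1305691072259, 'fy': 481.1305691072259, 'cx': 323.66381863691686, 'cy': 195.90798163665602, 'extrinsics': array([[-0.02347687, -0.99968882,  0.00843212,  0.02450578],
       [ 0.99473359, -0.02251711,  0.09999031, -0.51068604],
       [-0.09976932,  0.01073517,  0.99495268, -1.53712698],
       [ 0.        ,  0.        ,  0.        ,  1.        ]])}
{'fx': 295.7967086106026, 'fy': 295.7967086106026, 'cx': 316.43752284457264, 'cy': 197.16661134531586, 'T_tool_cam': array([[-1.20644167e-04, -9.60666061e-01, -2.77706148e-01,
        -7.48832833e-02],
       [ 3.40115673e-04,  2.77706095e-01, -9.60666024e-01,
        -1.46708041e-01],
       [ 9.99999935e-01, -2.10350966e-04,  2.93233963e-04,
        -1.68397196e-05],
       [ 0.00000000e+00,  0.00000000e+00,  0.00000000e+00,
         1.00000000e+00]])}
```

View pics/top0.png

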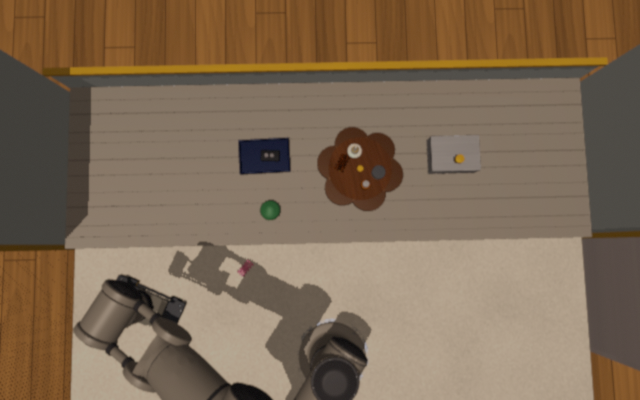

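View pics/scene0.png

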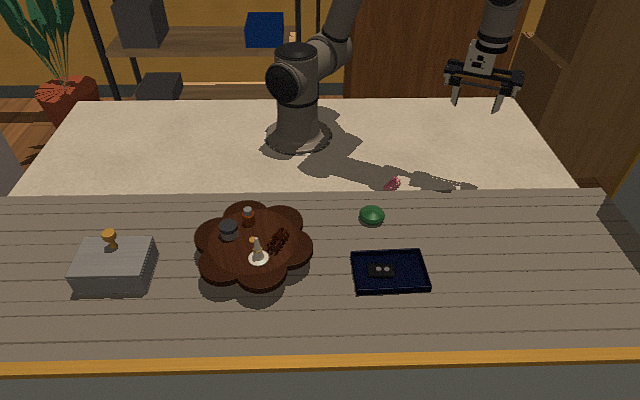

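The top view shows the platter around (360,168) with the brass hub at (360,168). The cone's white saucer is at (355,150), which is the back of the platter, so it needs about a half turn. The scene view agrees, and the box is on the right with the tray and pebble on the left. I'll measure the hub, the petal phase and the cone.

```bash
cat > h.py <<'E'
from cell import robot, cams
import cv2, numpy as np
def ray(n,uv,z):
    c=cams.calibration(n);E=c["extrinsics"];R,t=E[:3,:3],E[:3,3]
    uv=np.atleast_2d(np.asarray(uv,float))
    d=np.c_[(uv[:,0]-c["cx"])/c["fx"],-(uv[:,1]-c["cy"])/c["fy"],-np.ones(len(uv))]@R
    o=-R.T@t; return (o+d*((z-o[2])/d[:,2])[:,None])[:,:2]
def big(m,k=0):
    cs,_=cv2.findContours(m.astype(np.uint8),cv2.RETR_EXTERNAL,cv2.CHAIN_APPROX_NONE)
    return max(cs,key=cv2.contourArea)[:,0]
def cen(m):
    n,l,st,ce=cv2.connectedComponentsWithStats(m.astype(np.uint8)); i=1+np.argmax(st[1:,4]); return ce[i],st[i,4]
def platter(im,roi=(305,415,115,220)):
    hsv=cv2.cvtColor(im,cv2.COLOR_BGR2HSV); H,S,V=[hsv[...,i].astype(int) for i in range(3)]
    M=np.zeros(H.shape,bool); M[roi[2]:roi[3],roi[0]:roi[1]]=1
    k=np.ones((3,3),np.uint8)
    w=cv2.morphologyEx((M&(S>110)&(H<18)&(V>30)).astype(np.uint8),cv2.MORPH_CLOSE,k)
    P=ray("top",big(w),0.118)
    hub,_n=cen(M&(H>15)&(H<32)&(S>150)&(V>110)); hub=ray("top",hub,0.118)[0]
    cn,a=cen(M&(S<90)&(V>150)); 
    return P,hub,_n,ray("top",cn,0.122)[0],a,w
def phase(P,c):
    d=P-c; r=np.hypot(*d.T); th=np.arctan2(d[:,1],d[:,0])
    g=np.linspace(-np.pi,np.pi,720); o=np.argsort(th); rr=np.interp(g,th[o],r[o],period=2*np.pi)
    f=(rr*np.exp(-6j*g)).mean(); return np.degrees(-np.angle(f)/6),abs(f)*2,rr.mean(),rr.min(),rr.max()
E
python3 - <<'E'
from h import *
im=cv2.imread("pics/top0.png")
P,hub,n,cone,a,w=platter(im)
(cx,cy),r=cv2.minEnclosingCircle(P.astype(np.float32))
m=cv2.moments(P.astype(np.float32)*1000); mc=np.array([m["m10"],m["m01"]])/m["m00"]/1000
print("hub",hub,n,"circ",cx,cy,r,"centroid",mc,"cone",cone,a)
for c in (hub,mc): print("phase petals (mod60)",phase(P,c),"cone ang",np.degrees(np.arctan2(*(cone-c)[::-1])),np.hypot(*(cone-c)))
for nm,uv,z in (("box",[[429,136],[480,173],[459,159]],.123),("tray",[[238,139],[290,174]],.078),("peb",[[270,210]],.07)): print(nm,ray("top",uv,z))
v=cv2.resize(im[110:225,290:430],None,fx=5,fy=5,interpolation=cv2.INTER_CUBIC); ww=cv2.resize(w[110:225,290:430],None,fx=5,fy=5)
cv2.drawContours(v,cv2.findContours(ww,0,1)[0],-1,(0,255,0),1); cv2.imwrite("pics/crop0.png",cv2.convertScaleAbs(v,alpha=1.5))
E
```

```text
hub [ 0.58537762 -0.09944733] 40 circ 0.5845744609832764 -0.09923665225505829 0.13242974877357483 centroid [ 0.58488007 -0.09892252] cone [ 0.63988809 -0.08173442] 93
phase petals (mod60) (np.float64(15.764205982781684), np.float64(0.011483043812570256), np.float64(0.12185732644164757), np.float64(0.10439139821773155), np.float64(0.13305412095419406)) cone ang 18.001313146323106 0.05731612642628161
phase petals (mod60) (np.float64(15.766995536297003), np.float64(0.011492567038918385), np.float64(0.12185672879383252), np.float64(0.10471783831959827), np.float64(0.132606680811445)) cone ang 17.35221964599517 0.05763083373868574
box [[ 0.67988135 -0.3158472 ]
 [ 0.56108428 -0.4672957 ]
 [ 0.60595705 -0.40498888]]
tray [[0.69331368 0.28061654]
 [0.57760388 0.11770341]]
peb [[0.46597239 0.18285795]]
```

View pics/crop0.png

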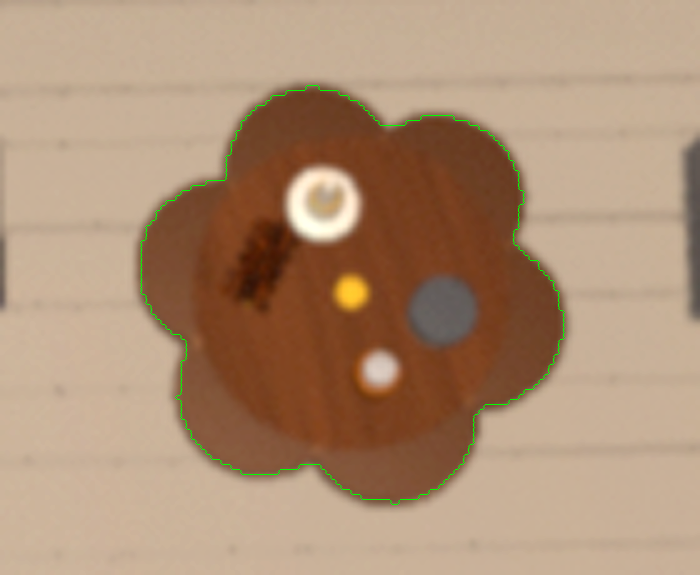

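The crop shows a clean petal outline. The cone's saucer is at crop (323,203) and the hub is at (351,292).

- **Hub:** about (0.585, -0.099).
- **Turn needed:** the seat direction is about 16° and the cone about 17.5°, so it needs about +163.5° anticlockwise.
- **Plan:** three strokes of about 54.5° each, with closed fingers in a front notch. The jaw axis stays tangential so the gripper's body keeps clear of the cone.

Request:
apply_moves([
  [0.04,0,-0.04,0,-1,0,1],
  [0.08,0,-0.08,0,-2,0,1],
  [0.12,0,-0.12,0,-3,0,1],
  [0.16,0,-0.16,0,-4,0,1],
  [0.2,0,-0.2,0,-5,0,1],
], squeeze=5)

```text
time: 0.72
tool_pos: [0.3178, 0.2098, 0.2376]
tool_rot: [-1.571, -0.0, -0.343]
contact_force: [0.8, -0.4, 0.3]
opening: 0.0463
```

Request:
apply_moves([
  [0.036,0,-0.044,0,-1,0,1],
  [0.072,0,-0.087,0,-2,0,1],
  [0.109,0,-0.131,0,-3.2,0,1],
  [0.145,0,-0.174,0,-4.3,0,1],
  [0.181,0,-0.218,0,-5.4,0,1],
])

```text
time: 1.35
tool_pos: [0.4146, -0.0567, 0.2376]
tool_rot: [-1.57, 0.0, -0.25]
contact_force: [1.1, -0.4, 0.7]
opening: 0.0011
```

Request:
apply_moves([
  [0,0.035,0,0,0,0,1],
  [0,0.07,0,0,0,0,1],
  [0,0.105,0,0,0,0,1],
  [0,0.129,0,0,0,0,1],
  [0,0.129,0,0,0,0,1],
])

```text
time: 1.98
tool_pos: [0.4131, -0.0544, 0.1073]
tool_rot: [-1.57, 0.004, -0.25]
contact_force: [0.1, 0.2, 0.4]
opening: 0.0005
```

```bash
cat >> h.py <<'E'
HUB=np.array([.585,-.099])
def fing():
    s=robot.observe(); p=s["tool_pos"]; d=HUB-p[:2]; y=s["tool_rot"][2]
    print("t",round(s["time"],2),"z",p[2].round(4),"r",np.hypot(*d).round(4),"psi",np.degrees(np.arctan2(d[1],d[0])).round(2),"yaw",np.degrees(y).round(2),"F",s["contact_force"].round(1))
def look(tag):
    im=cams.read_camera("top"); cv2.imwrite(f"pics/{tag}.png",im)
    P,hub,n,cone,a,w=platter(im); cone-=HUB
    print("hub",hub.round(4),"phase",round(phase(P,HUB)[0],2),"cone",np.degrees(np.arctan2(cone[1],cone[0])).round(2),np.hypot(*cone).round(4),a)
E
python3 -c "
from h import *
fing()"
```

```text
t 1.98 z 0.1073 r 0.1776 psi -14.53 yaw -14.34 F [0.1 0.2 0.4]
```

Now the radial entry to r ≈ 0.131.

Request:
apply_moves([
  [0.015,0,0,0,0,0,1],
  [0.03,0,0,0,0,0,1],
  [0.04,0,0,0,0,0,1],
  [0.046,0,0,0,0,0,1],
  [0.046,0,0,0,0,0,1],
])

```text
time: 2.6
tool_pos: [0.4588, -0.0662, 0.1088]
tool_rot: [-1.571, 0.0, -0.25]
contact_force: [-0.6, -0.7, 0.9]
opening: 0.0006
```

```bash
python3 -c "
from h import *
fing()"
```

```text
t 2.6 z 0.1088 r 0.1304 psi -14.59 yaw -14.34 F [-0.6 -0.7  0.9]
```

Request:
apply_moves([
  [0.0001,0,-0.0046,0,-2,0,1],
  [0.0005,0,-0.0114,0,-5,0,1],
  [0.0016,0,-0.0204,0,-9,0,1],
  [0.0033,0,-0.0294,0,-13,0,1],
  [0.0057,0,-0.0382,0,-17,0,1],
])

```text
time: 3.22
tool_pos: [0.4546, -0.1047, 0.1088]
tool_rot: [-1.571, 0.0, 0.049]
contact_force: [-0.0, -0.7, -0.7]
opening: 0.0003
```

```bash
python3 -c "
from h import *
fing(); look('a1')"
```

```text
t 3.23 z 0.1088 r 0.1305 psi 2.5 yaw 2.8 F [-0.  -0.7 -0.7]
hub [ 0.5855 -0.0992] phase 26.6 cone 33.28 0.0573 94
```

The platter follows the finger: the cone is at 33.3°, with about 1.3° of slack. I'll continue the stroke.

Request:
apply_moves([
  [0.0003,0,-0.0091,0,-4,0,1],
  [0.0013,0,-0.0182,0,-8,0,1],
  [0.0029,0,-0.0271,0,-12,0,1],
  [0.0051,0,-0.036,0,-16,0,1],
  [0.0079,0,-0.0446,0,-20,0,1],
])

```text
time: 3.9
tool_pos: [0.4647, -0.1487, 0.1087]
tool_rot: [-1.57, 0.0, 0.397]
contact_force: [-0.6, -0.8, 0.1]
opening: 0.0002
```

Request:
apply_moves([
  [0.0003,0,-0.0091,0,-4,0,1],
  [0.0013,0,-0.0182,0,-8,0,1],
  [0.0029,0,-0.0271,0,-12,0,1],
  [0.0051,0,-0.036,0,-16,0,1],
  [0.0068,0,-0.0414,0,-18.5,0,1],
])

```text
time: 4.53
tool_pos: [0.4872, -0.1844, 0.1087]
tool_rot: [-1.571, -0.0, 0.719]
contact_force: [0.2, -0.6, -0.1]
opening: 0.0006
```

Request:
apply_moves([
  [0,0,0.001,0,0,0,1],
  [-0.01,0,0.002,0,0,0,1],
  [-0.025,0,0.002,0,0,0,1],
  [-0.04,0,0.002,0,0,0,1],
  [-0.04,0,0.002,0,0,0,1],
])

```text
time: 5.15
tool_pos: [0.4548, -0.2102, 0.1088]
tool_rot: [-1.571, 0.0, 0.716]
contact_force: [-1.2, 0.2, -0.9]
opening: 0.0004
```

```bash
python3 -c "
from h import *
fing(); look('a2')"
```

```text
t 5.15 z 0.1088 r 0.1712 psi 40.48 yaw 41.03 F [-1.2  0.2 -0.9]
hub [ 0.5855 -0.0992] phase 11.43 cone 70.91 0.0577 101
```

Request:
apply_moves([
  [0.0009,0,0.0179,0,6,0,1],
  [0.0037,0,0.0356,0,12,0,1],
  [0.0084,0,0.0529,0,18,0,1],
  [0.0148,0,0.0696,0,24,0,1],
  [0.0229,0,0.0856,0,30,0,1],
])

```text
time: 5.82
tool_pos: [0.4167, -0.1291, 0.1088]
tool_rot: [-1.571, -0.0, 0.191]
contact_force: [-0.2, -0.5, 0.1]
opening: 0.0004
```

Request:
apply_moves([
  [0.0009,0,0.0179,0,6,0,1],
  [0.0037,0,0.0356,0,12,0,1],
  [0.0084,0,0.0529,0,18,0,1],
  [0.0148,0,0.0696,0,24,0,1],
  [0.0221,0,0.0837,0,29.6,0,1],
])

```text
time: 6.45
tool_pos: [0.4224, -0.0425, 0.1088]
tool_rot: [-1.571, -0.0, -0.325]
contact_force: [-0.5, 0.3, 0.5]
opening: 0.0004
```

```bash
python3 -c "
from h import *
fing()"
```

```text
t 6.45 z 0.1088 r 0.1721 psi -19.16 yaw -18.62 F [-0.5  0.3  0.5]
```

Request:
apply_moves([
  [0.014,0,-0.0016,0,0,0,1],
  [0.028,0,-0.0016,0,0,0,1],
  [0.037,0,-0.0016,0,0,0,1],
  [0.0415,0,-0.0016,0,0,0,1],
  [0.0415,0,-0.0016,0,0,0,1],
])

```text
time: 7.08
tool_pos: [0.4599, -0.058, 0.1082]
tool_rot: [-1.571, 0.003, -0.322]
contact_force: [-4.8, 0.1, 1.4]
opening: 0.0005
```

Request:
apply_moves([
  [0.0001,0,-0.0046,0,-2,0,1],
  [0.0005,0,-0.0114,0,-5,0,1],
  [0.0016,0,-0.0204,0,-9,0,1],
  [0.0033,0,-0.0294,0,-13,0,1],
  [0.0057,0,-0.0382,0,-17,0,1],
])

```text
time: 7.7
tool_pos: [0.4537, -0.0963, 0.1085]
tool_rot: [-1.57, 0.001, -0.023]
contact_force: [-1.4, -0.5, -0.7]
opening: 0.0008
```

Request:
apply_moves([
  [0.0003,0,-0.0091,0,-4,0,1],
  [0.0013,0,-0.0182,0,-8,0,1],
  [0.0029,0,-0.0271,0,-12,0,1],
  [0.0051,0,-0.036,0,-16,0,1],
  [0.0079,0,-0.0446,0,-20,0,1],
])

```text
time: 8.32
tool_pos: [0.4611, -0.1413, 0.1086]
tool_rot: [-1.571, -0.0, 0.326]
contact_force: [-1.0, -0.7, -0.4]
opening: 0.0004
```

Request:
apply_moves([
  [0.0003,0,-0.0091,0,-4,0,1],
  [0.0013,0,-0.0182,0,-8,0,1],
  [0.0029,0,-0.0271,0,-12,0,1],
  [0.0051,0,-0.036,0,-16,0,1],
  [0.0068,0,-0.0414,0,-18.5,0,1],
])

```text
time: 8.95
tool_pos: [0.481, -0.1785, 0.1087]
tool_rot: [-1.571, -0.0, 0.648]
contact_force: [-0.1, -0.4, 0.2]
opening: 0.0003
```

Request:
apply_moves([
  [0,0,0.001,0,0,0,1],
  [-0.01,0,0.002,0,0,0,1],
  [-0.025,0,0.002,0,0,0,1],
  [-0.04,0,0.002,0,0,0,1],
  [-0.04,0,0.002,0,0,0,1],
])

```text
time: 9.57
tool_pos: [0.4466, -0.2012, 0.1088]
tool_rot: [-1.571, 0.0, 0.645]
contact_force: [0.8, 0.9, 0.5]
opening: 0.0004
```

```bash
python3 -c "
from h import *
fing(); look('a3')"
```

```text
t 9.57 z 0.1088 r 0.1721 psi 36.43 yaw 36.95 F [0.8 0.9 0.5]
hub [ 0.5855 -0.0992] phase 7.21 cone 126.0 0.0576 101
```

Request:
apply_moves([
  [0.0009,0,0.0179,0,6,0,1],
  [0.0037,0,0.0356,0,12,0,1],
  [0.0084,0,0.0529,0,18,0,1],
  [0.0148,0,0.0696,0,24,0,1],
  [0.0229,0,0.0856,0,30,0,1],
])

```text
time: 10.25
tool_pos: [0.4144, -0.1176, 0.1088]
tool_rot: [-1.571, -0.0, 0.12]
contact_force: [-0.5, 0.8, -1.0]
opening: 0.0002
```

Request:
apply_moves([
  [0.0009,0,0.0179,0,6,0,1],
  [0.0037,0,0.0356,0,12,0,1],
  [0.0084,0,0.0529,0,18,0,1],
  [0.0148,0,0.0696,0,24,0,1],
  [0.0221,0,0.0837,0,29.6,0,1],
])

```text
time: 10.88
tool_pos: [0.4263, -0.0317, 0.1088]
tool_rot: [-1.571, -0.0, -0.396]
contact_force: [0.9, -0.2, 0.2]
opening: 0.0006
```

Request:
apply_moves([
  [0.014,0,-0.0016,0,0,0,1],
  [0.028,0,-0.0016,0,0,0,1],
  [0.037,0,-0.0016,0,0,0,1],
  [0.0415,0,-0.0016,0,0,0,1],
  [0.0415,0,-0.0016,0,0,0,1],
])

```text
time: 11.5
tool_pos: [0.462, -0.0499, 0.1081]
tool_rot: [-1.571, 0.005, -0.394]
contact_force: [-4.3, 0.6, 2.0]
opening: 0.0005
```

Request:
apply_moves([
  [0.0001,0,-0.0046,0,-2,0,1],
  [0.0005,0,-0.0114,0,-5,0,1],
  [0.0016,0,-0.0204,0,-9,0,1],
  [0.0033,0,-0.0294,0,-13,0,1],
  [0.0057,0,-0.0382,0,-17,0,1],
])

```text
time: 12.12
tool_pos: [0.4533, -0.0877, 0.1083]
tool_rot: [-1.57, 0.002, -0.095]
contact_force: [-1.4, -0.4, -0.0]
opening: 0.0001
```

Request:
apply_moves([
  [0.0003,0,-0.0091,0,-4,0,1],
  [0.0013,0,-0.0182,0,-8,0,1],
  [0.0029,0,-0.0271,0,-12,0,1],
  [0.0051,0,-0.036,0,-16,0,1],
  [0.0079,0,-0.0446,0,-20,0,1],
])

```text
time: 12.75
tool_pos: [0.4576, -0.1331, 0.1085]
tool_rot: [-1.57, 0.001, 0.254]
contact_force: [-0.0, 0.3, -0.4]
opening: 0.0008
```

Request:
apply_moves([
  [0.0003,0,-0.0091,0,-4,0,1],
  [0.0013,0,-0.0182,0,-8,0,1],
  [0.0029,0,-0.0271,0,-12,0,1],
  [0.0045,0,-0.0338,0,-15,0,1],
  [0.0045,0,-0.0338,0,-15,0,1],
])

```text
time: 13.38
tool_pos: [0.4707, -0.1647, 0.1086]
tool_rot: [-1.571, -0.0, 0.513]
contact_force: [-0.1, -0.0, 0.7]
opening: 0.0006
```

```bash
python3 -c "
from h import *
fing(); look('a4')"
```

```text
t 13.38 z 0.1086 r 0.1318 psi 29.91 yaw 29.39 F [-0.1 -0.   0.7]
hub [ 0.5855 -0.0992] phase -3.09 cone 178.35 0.0567 102
```

Now retract, rise and check with a clear view.

Request:
apply_moves([
  [0,0,0.001,0,0,0,1],
  [-0.01,0,0.0015,0,0,0,1],
  [-0.025,0,0.0015,0,0,0,1],
  [-0.04,0,0.0015,0,0,0,1],
  [-0.04,0,0.0015,0,0,0,1],
])

```text
time: 14.05
tool_pos: [0.4339, -0.1831, 0.1088]
tool_rot: [-1.571, 0.0, 0.512]
contact_force: [0.1, -0.9, 0.0]
opening: 0.0002
```

Request:
apply_moves([
  [-0.01,-0.04,0,0,0,0,1],
  [-0.02,-0.08,0,0,0,0,1],
  [-0.03,-0.12,0,0,0,0,1],
  [-0.03,-0.12,0,0,0,0,1],
  [-0.03,-0.12,0,0,0,0,1],
])

```text
time: 14.68
tool_pos: [0.4087, -0.197, 0.2282]
tool_rot: [-1.57, 0.0, 0.514]
contact_force: [0.2, -0.2, -0.4]
opening: 0.0004
```

```bash
python3 - <<'E'
from h import *
fing(); look('a5')
im=cv2.imread("pics/a5.png"); cv2.imwrite("pics/a5c.png",cv2.convertScaleAbs(cv2.resize(im[105:245,225:440],None,fx=3.5,fy=3.5,interpolation=cv2.INTER_CUBIC),alpha=1.5))
s=cams.read_camera("scene"); cv2.imwrite("pics/s5.png",s)
hsv=cv2.cvtColor(s,cv2.COLOR_BGR2HSV)
M=np.zeros(s.shape[:2],bool); M[190:300,190:320]=1
for z in(.118,):
    hub,n=cen(M&(hsv[...,0]>15)&(hsv[...,0]<32)&(hsv[...,1]>150)&(hsv[...,2]>110)); print("scene hub",hub,n,ray("scene",hub,z))
cv2.imwrite("pics/s5c.png",cv2.resize(s[180:310,180:420],None,fx=3.3,fy=3.3,interpolation=cv2.INTER_CUBIC))
E
```

```text
t 14.68 z 0.2282 r 0.2017 psi 29.07 yaw 29.45 F [ 0.2 -0.2 -0.4]
hub [ 0.5855 -0.0992] phase -1.55 cone 178.38 0.0565 101
scene hub [252.5 239. ] 40 [[ 0.58318562 -0.09837888]]
```

View pics/a5c.png

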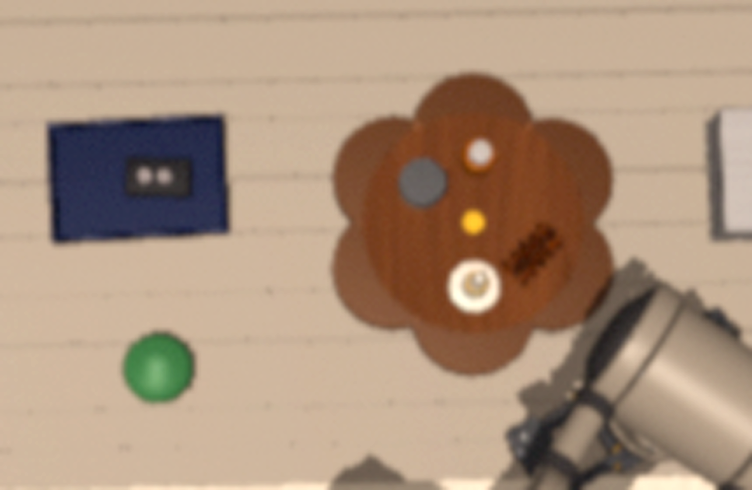

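View pics/s5c.png

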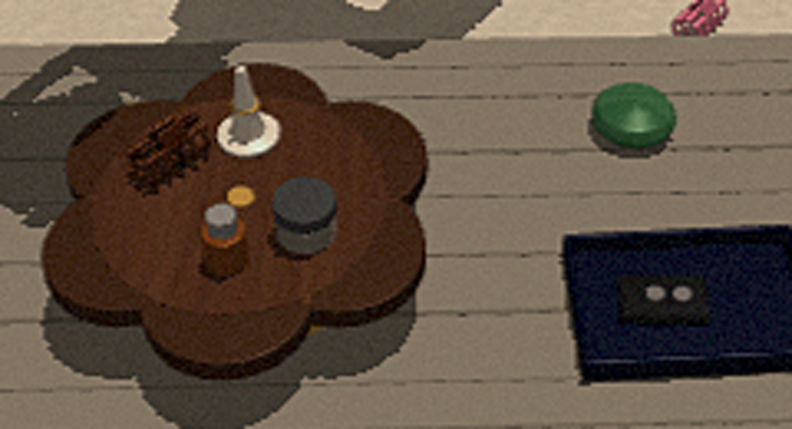

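The crops show everything upright, with the cone at crop (474,286) almost straight in front of the hub (473,222). The arm hides part of the rim, so I'll move it away and measure again.

Request:
apply_moves([
  [-0.025,-0.02,-0.032,0,0,0,1],
  [-0.05,-0.04,-0.064,0,0,0,1],
  [-0.075,-0.06,-0.096,0,0,0,1],
  [-0.1,-0.08,-0.128,0,0,0,1],
  [-0.124,-0.1,-0.16,0,0,0,1],
])

```text
time: 15.4
tool_pos: [0.3794, -0.3986, 0.3279]
tool_rot: [-1.568, 0.0, 0.514]
contact_force: [1.2, -0.4, -0.2]
opening: 0.0008
```

```bash
python3 - <<'E'
from h import *
look('a6')
def saucer(im,n,roi,z=.122):
    hsv=cv2.cvtColor(im,cv2.COLOR_BGR2HSV); M=np.zeros(im.shape[:2],bool); M[roi[2]:roi[3],roi[0]:roi[1]]=1
    c=big(M&(hsv[...,1]<90)&(hsv[...,2]>150)); P=ray(n,c,z)
    (x,y),r=cv2.minEnclosingCircle(P.astype(np.float32)); m=P.mean(0); return np.array([x,y]),r,m
for f in("top0","a2","a3","a6"):
    im=cv2.imread(f"pics/{f}.png"); P,hub,*_=platter(im)
    mo=cv2.moments(P.astype(np.float32)*1000); mc=np.array([mo["m10"],mo["m01"]])/mo["m00"]/1000
    c,r,m=saucer(im,"top",(305,415,115,220))
    print(f,"hub",hub.round(4),"centroid",mc.round(4),"phase",[round(phase(P,q)[0],2) for q in(hub,mc)],"saucer",c.round(4),round(r,4),[np.degrees(np.arctan2(*(c-q)[::-1])).round(1) for q in(hub,mc)])
s=cams.read_camera("scene"); cv2.imwrite("pics/s6.png",s)
hsv=cv2.cvtColor(s,cv2.COLOR_BGR2HSV); c=big((hsv[...,1]<90)&(hsv[...,2]>150)&(np.indices(s.shape[:2])[0]>212)&(np.indices(s.shape[:2])[0]<232)&(abs(np.indices(s.shape[:2])[1]-255)<14))
u=np.array([(c[:,0].min()+c[:,0].max())/2,(c[:,1].min()+c[:,1].max())/2]); print("scene saucer px",u,c.min(0),c.max(0),ray("scene",u,.12), "hub",ray("scene",[252.5,239],.118))
E
```

```text
hub [ 0.5855 -0.0992] phase -1.54 cone 178.27 0.0571 114
top0 hub [ 0.5854 -0.0994] centroid [ 0.5849 -0.0989] phase [np.float64(15.76), np.float64(15.77)] saucer [ 0.6404 -0.0834] 0.0209 [np.float64(16.3), np.float64(15.6)]
a2 hub [ 0.5855 -0.0992] centroid [ 0.5854 -0.0975] phase [np.float64(11.46), np.float64(11.41)] saucer [ 0.6038 -0.0455] 0.0209 [np.float64(71.2), np.float64(70.5)]
a3 hub [ 0.5855 -0.0992] centroid [ 0.5859 -0.097 ] phase [np.float64(7.24), np.float64(7.18)] saucer [ 0.5512 -0.0538] 0.021 [np.float64(127.1), np.float64(128.8)]
a6 hub [ 0.5855 -0.0992] centroid [ 0.5848 -0.0991] phase [np.float64(-1.54), np.float64(-1.54)] saucer [ 0.5283 -0.0978] 0.0216 [np.float64(178.5), np.float64(178.7)]
scene saucer px [255. 220.] [246 214] [264 226] [[ 0.5258031  -0.09680875]] hub [[ 0.58318562 -0.09837888]]
```

Hub, outline phase and saucer all agree: the seat and the cone are at 178.5°, so 1.5° short. There is plenty of time, so I'll do one small nudge in the same notch.

Request:
apply_moves([
  [0.025,0.02,0.032,0,0,0,1],
  [0.05,0.04,0.064,0,0,0,1],
  [0.075,0.06,0.096,0,0,0,1],
  [0.1,0.08,0.128,0,0,0,1],
  [0.124,0.1,0.16,0,0,0,1],
])

```text
time: 16.12
tool_pos: [0.4084, -0.1946, 0.2268]
tool_rot: [-1.568, 0.001, 0.515]
contact_force: [0.1, -0.5, -0.2]
opening: 0.0002
```

Request:
apply_moves([
  [0.005,0.04,0,0,0,0,1],
  [0.015,0.08,0,0,0,0,1],
  [0.028,0.12,0,0,0,0,1],
  [0.03,0.12,0,0,0,0,1],
  [0.03,0.12,0,0,0,0,1],
])

```text
time: 16.75
tool_pos: [0.4352, -0.1822, 0.1093]
tool_rot: [-1.571, -0.0, 0.515]
contact_force: [1.0, 1.3, 0.4]
opening: 0.0006
```

```bash
python3 -c "
from h import *
fing()"
```

```text
t 16.75 z 0.1093 r 0.1713 psi 29.06 yaw 29.5 F [1.  1.3 0.4]
```

Request:
apply_moves([
  [0.014,0,0.001,0,0,0,1],
  [0.028,0,0.001,0,0,0,1],
  [0.036,0,0.001,0,0,0,1],
  [0.0395,0,0.001,0,0,0,1],
  [0.0395,0,0.001,0,0,0,1],
])

```text
time: 17.38
tool_pos: [0.469, -0.162, 0.1086]
tool_rot: [-1.571, 0.0, 0.515]
contact_force: [-0.5, -0.6, 0.0]
opening: 0.0004
```

Request:
apply_moves([
  [0,0,-0.0016,0,-0.4,0,1],
  [0.0001,0,-0.0032,0,-0.8,0,1],
  [0.0002,0,-0.0048,0,-1.2,0,1],
  [0.0002,0,-0.006,0,-1.5,0,1],
  [0.0002,0,-0.006,0,-1.5,0,1],
])

```text
time: 18.0
tool_pos: [0.4721, -0.1674, 0.1087]
tool_rot: [-1.571, -0.0, 0.54]
contact_force: [-0.4, -0.8, -0.6]
opening: 0.0008
```

```bash
python3 -c "
from h import *
fing(); look('a7')"
```

```text
t 18.0 z 0.1087 r 0.132 psi 31.22 yaw 30.96 F [-0.4 -0.8 -0.6]
hub [ 0.5855 -0.0992] phase -3.27 cone 178.96 0.0566 104
```

Request:
apply_moves([
  [0,0,0.001,0,0,0,1],
  [-0.01,0,0.0015,0,0,0,1],
  [-0.025,0,0.0015,0,0,0,1],
  [-0.04,0,0.0015,0,0,0,1],
  [-0.04,0,0.0015,0,0,0,1],
])

```text
time: 18.68
tool_pos: [0.4359, -0.1873, 0.1088]
tool_rot: [-1.571, 0.0, 0.538]
contact_force: [0.7, -0.4, 0.5]
opening: 0.0003
```

Request:
apply_moves([
  [-0.01,-0.04,0,0,0,0,1],
  [-0.02,-0.08,0,0,0,0,1],
  [-0.03,-0.12,0,0,0,0,1],
  [-0.03,-0.12,0,0,0,0,1],
  [-0.03,-0.12,0,0,0,0,1],
])

```text
time: 19.3
tool_pos: [0.4111, -0.2018, 0.2281]
tool_rot: [-1.57, -0.0, 0.54]
contact_force: [0.1, -0.4, 0.3]
opening: 0.0004
```

Request:
apply_moves([
  [-0.025,-0.02,-0.032,0,0,0,1],
  [-0.05,-0.04,-0.064,0,0,0,1],
  [-0.075,-0.06,-0.096,0,0,0,1],
  [-0.1,-0.08,-0.128,0,0,0,1],
  [-0.124,-0.1,-0.16,0,0,0,1],
])

```text
time: 19.92
tool_pos: [0.3871, -0.4039, 0.3274]
tool_rot: [-1.568, -0.0, 0.541]
contact_force: [2.7, 0.2, -0.8]
opening: 0.0006
```

```bash
python3 -c "
from h import *
look('a8')
im=cv2.imread('pics/a8.png'); cv2.imwrite('pics/a8c.png',cv2.convertScaleAbs(cv2.resize(im[105:245,225:490],None,fx=3,fy=3),alpha=1.5))"
```

```text
hub [ 0.5855 -0.0992] phase -1.15 cone 178.78 0.057 115
```

View pics/a8c.png

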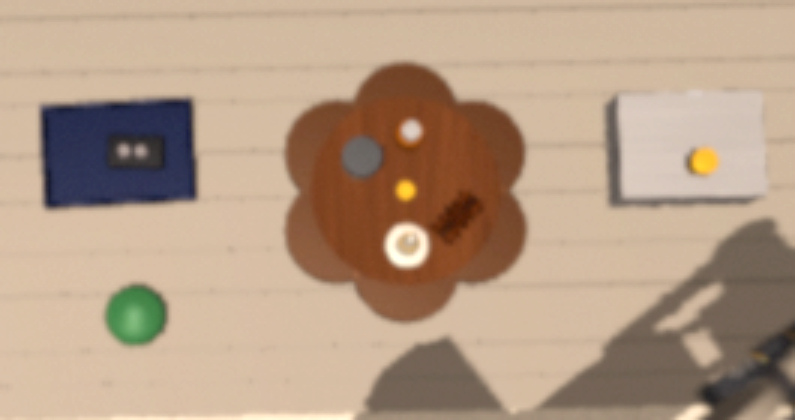

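The view shows the hub at crop (405,190) and the cone at (406,245), so the cone is straight in front and about 1° off. Everything is upright and the hand is clear, so I'll hand in.

```bash
python3 -c "
from h import *
print(robot.observe()['qvel'].round(3)); print(robot.hand_in())"
```

```text
[ 0.04  -0.043  0.118  0.007 -0.077  0.076]
the job is handed in; nothing more can be done
None
```

I turned the platter about 163° anticlockwise, in three strokes plus one small nudge, with the closed fingertips in the rim notches. The ring cone now stands at the very front. I then withdrew the hand and handed the job in at about 20 s of the 72 s allowed.

- **Final angle:** in the last clear top view the petal phase puts the seat at 178.9° and the cone's own position reads 178.8°, where 180° is exactly front. That leaves it about 1° (roughly 1 mm) short, close to what the camera calibration can resolve.
- **Nudge:** it moved the platter only about 0.4°, against the 1.5° I intended. I left the rest.
- **Disagreements:** readings taken while the arm hid part of the rim differed by 1 to 2°, so I did not rely on them.
- **Other objects:** in the last view everything on the platter is upright, and the tray, fob, pebble and box look unmoved. I checked these by eye, not by measurement.
- **Contact force:** it stayed under about 6 N at the end of every move.
- **At hand-in:** the arm was still settling slightly, at no more than 0.12 rad/s, well away from everything.

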